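Lock a repaired board in the two-stage test fixture and start its test

ROBOT

A 6-joint arm with a two-finger parallel gripper is mounted at the origin on a cart in front of the work surface, level with it; the furniture and walls round the work are solid. World frame = base frame: x ahead of the robot, y to its left, z up, the work surface at z = 0. Lengths are in mm, angles in rad, forces in N, time in s.
With the tool pointing down it reaches from about 250 to 775 mm from the base axis. Payload 4 kg.
Tool frame: the origin (TCP) lies on the centre line of the jaws, within the pads' length; the fingertips stand robot.nose_length ahead of it and the grasp point (between the pads) lies 5 mm behind it (robot.nose_length is the distance from the TCP to the fingertips, in mm); x points along the fingers, y is the direction in which the jaws open and shut, and the axes are right-handed (so a half turn about x gives the same grasp; the last joint's range is limited). The gripper opens to 94 mm and grips with 3 to 60 N. Pads are 16 mm wide; open, the fingers measure 119 mm over their backs; the gripper's body (75 mm by 177 mm) begins 78 mm behind the grasp point.
Start: joints at [1.13, 0.087, 1.371, -0, 1.684, -0.103], TCP at [182.287, 518.932, 219.506] pointing down, gripper open.
Joint ranges: [-3.1, 3.1], [-0.76, 2.03], [0.27, 2.55], [-1.08, 4.22], [0.17, 2.65], [-2.57, 2.57]. Speed limits (rad/s): [2.79, 2.79, 3.14, 3.14, 3.14, 3.14].

INTERFACE

Orientations are given as a rotation vector (axis times angle).
In Python, from cell import robot gives the robot as it stands. The module is installed in compiled form; this text tells all that it offers.
- The arm moves only by the shell command python3 -m pendant 'ROWS'. ROWS is JSON, a list of rows, each a list of 3 entries, a list of its own where there are three numbers: the shift along the tool's x, y, z in mm, then the turn, a rotation vector about the tool's x, y, z in rad, then the opening, from 0 (shut) to 1 (fully open). In form: [[[tx, ty, tz], [rx, ry, rz], gripper], ...]. A call has 1 to 10 rows; each row shifts and turns the pose as measured when the row begins, along the tool's axes as they then stand; what a row does not reach is not made up. A row lasts 1/8 s, in which the tool goes at most 62.5 mm and 10.7 degrees, less where a joint would pass 70% of its speed; a pose out of reach is approached as far as the arm can. A call is refused whole if a number of a shift passes 62.5 or a number of a turn 0.188, either way. A call with a gripper value outside its range is refused whole. The fingers move at their own pace and stop on an object; the grip force is fixed at half the most. Time passes only in rows, so rows that do not move let the fingers close. It gives the time, the measured TCP pose, the force and the opening at its end, in the units of the state.
- robot.sense(): the state, without advancing time (a new reading comes with each control period).
- robot.grab_frame(name): name is "scene" or "top"; returns a dict with "pixels" (480x640x3 uint8, red, green, blue), "range_z" (480x640 float32, mm along the optical axis (not along the pixel's ray), 0 where there is no reading), "fx", "fy", "cx", "cy" (pixels), "cam_to_world" (4x4, takes a point from camera to world coordinates). Camera axes: x right, y down, z forward; pixel columns grow to the right and rows downward; lengths in mm; the calibration is good to about 2 mm. A picture is of the moment at which its call begins.
- robot.sign_off(): hands the job in, once; it reports no verdict.
The state is a dict: "t": time; "joints": joint angles; "qd": joint speeds; "tau": joint torques, N m; "eef_pos": TCP position; "orientation": TCP orientation; "ft_force": force on the tool from outside, world axes, zero at the start; "ft_torque": the same for the moment, N m; "finger_gap": opening from 0.0 (shut) to 1.0 (fully open).
Only numpy, scipy, OpenCV 4.12 (cv2) and the standard library are available. Lean on these libraries where they do the work, as an engineer would, in place of code of your own. Each camera call takes 0.05 s, during which the arm holds its last target.

TASK

Push the board carrier straight back into the blue test fixture until it is fully home against the rear block, then push the red lever along its slot, past the first detent, all the way to its second stop so that the tongue locks the carrier in. Then press the green button fully down and let it go. Everything is pushed with the fingertips and nothing is lifted; leave the other things on the bench alone.

Things in the scene. Friction and masses are not known exactly. Their poses are not given: they have to be found in the camera images.
- fixture: Blue test fixture plate fixed on the bench, 170 x 225 mm, deck 12 mm above the bench; origin on the bench, x -90 to +80 mm, y -115 to +110 mm; +x to the rear, +y left. Nest open at the front: side guides 65 mm apart (x -10 to +68 mm, 10 mm high), black rear block with front face at x = +66 mm. Grey slotted lever guide at x -43 to -11, y -112 to -12 mm, top 30 mm above the bench.
- fixture_nest (a point): The place where the carrier's origin lies when the carrier is fully home: on the deck (12 mm above the bench), at (24, 25) mm in the fixture's frame; axes as the fixture's.
- carrier: Loose black board carrier, 84 mm (x) x 62 mm (y), 180 g, a green board on top (25 mm high). Orange front lip 62 mm wide, 8 mm thick, 22 mm high, its flat face at x = -42 mm is where to push. Origin at the centre of the underside, +x rear. Starts on the deck between the guides, 25 to 38 mm short of home, in the way of the lever's tongue; slides at about 1 N.
- lever (a joint): Travel of the red lever along its slot to the fixture's +y, m: 0 off (white mark), 0.028 first detent (yellow), 0.056 second stop (green). Sprung: about 4 N to leave off, about 6 N to leave the first detent; let go between 19 and 37 mm it returns to the first detent, past about 49 mm it snaps to the second stop.
- lever_knob (a point): On the axis of the lever's red upright knob, about 18 mm in diameter, 33 to 70 mm above the bench; the point is 52 mm above the bench. At (-27, -78) mm in the fixture's frame when off; moves with the lever, as does its 10 mm steel tongue (tip 64.5 mm to the +y side, 16 to 26 mm above the bench), which passes 4 mm in front of the lip of a carrier that is home.
- start_button (a joint): Travel of the green start button in m: 0 = up, 0.006 = fully down (about 5 N); springs back when let go.
- start_button_top (a point): Centre of the top face of the green button, 26 mm in diameter, facing up, on the left of the fixture at (5, 86) mm in the fixture's frame.
- fuse_box: Small red and white box, 34 x 62 x 20 mm, loose bystander on the bench left of the fixture; origin at the centre of its underside.
- flux_tin: Round tin with green lid, 55 mm across, 20 mm high, loose bystander; origin at the centre of its underside.
- solder_spool: Red spool of solder wire, 55 mm across, 34 mm high, loose bystander; origin at the centre of its underside.
- heatsink: Black finned heatsink, 27 x 42 x 35 mm, loose bystander; origin at the centre of its underside.
Not all that is in view belongs to the job. Leave any yellow look-alike of the carrier alone.

How it is judged:
By the outcome, as a careful person would: the job done as asked, in the order asked, and still so for the second after the job is handed in, with the robot touching nothing.
It also fails if it takes over 45 s, if anything falls off the work surface, if the arm or the gripper's body presses on something with over 40 N, if the wrist force passes 120 N, or if a joint passes its speed limit or range.

## Working session

There is one attempt and no reset: what is moved stays moved. The work goes in short steps, Python scripts to look and compute and a shell command to move; the robot and the scene stay as the last step left them, time stands still between calls to the robot, and variables do not carry over. Pictures are saved under pics/ and viewed, and the job is handed in when it is done.

```bash
mkdir -p pics; cat > h.py <<'E'
import numpy as np, cv2
from cell import robot
def grab(n,f):
    d=robot.grab_frame(n); cv2.imwrite('pics/'+f,cv2.cvtColor(d['pixels'],cv2.COLOR_RGB2BGR))
    np.savez('pics/'+f[:-4]+'.npz',**d); return d
def ray(d,u,v,z):
    T=np.array(d['cam_to_world']);r=T[:3,:3]@np.array([(u-d['cx'])/d['fx'],(v-d['cy'])/d['fy'],1]);o=T[:3,3]
    return o+r*(z-o[2])/r[2]
E
python3 - <<'E'
from h import *
for n in('scene','top'):
    d=grab(n,n+'0.png');print(n,d['fx'],d['cx'],d['cy'],np.round(d['cam_to_world'],3))
s=robot.sense();print(s,robot.nose_length)
E
```

```text
scene 483.16490085524595 326.7850226916457 239.7666389465753 [[ 8.54000e-01 -2.99000e-01  4.25000e-01  1.41880e+02]
 [-5.20000e-01 -4.74000e-01  7.11000e-01 -5.87109e+02]
 [-1.10000e-02 -8.28000e-01 -5.61000e-01  5.30242e+02]
 [ 0.00000e+00  0.00000e+00  0.00000e+00  1.00000e+00]]
top 533.2649357596813 320.31870093736717 243.24713840491742 [[-1.000000e-03 -9.910000e-01  1.320000e-01  3.972670e+02]
 [-1.000000e+00 -0.000000e+00 -9.000000e-03  2.244300e+01]
 [ 9.000000e-03 -1.320000e-01 -9.910000e-01  1.009433e+03]
 [ 0.000000e+00  0.000000e+00  0.000000e+00  1.000000e+00]]
{'t': 0.1, 'joints': array([ 1.12992701e+00,  8.78950895e-02,  1.37210496e+00,  2.26709212e-05,
        1.68359911e+00, -1.03074680e-01]), 'qd': array([ 6.36618235e-04, -1.83459015e-03, -3.66944618e-03, -2.52448362e-05,
        1.45808501e-03, -9.39723746e-04]), 'tau': array([ 2.02730276e-03, -3.41253841e+01, -3.03301227e+01,  7.19489576e-02,
        3.04887362e-02, -1.14047409e-04]), 'eef_pos': array([182.05710257, 518.49821417, 218.41261734]), 'orientation': array([ 0.26357426,  1.55505535, -0.26661278]), 'ft_force': array([ 0.4019707 , -0.09929352,  0.02253358]), 'ft_torque': array([ 0.00342503,  0.04225373, -0.00581705]), 'finger_gap': 0.9965060582747834} 14.0
```

View pics/scene0.png

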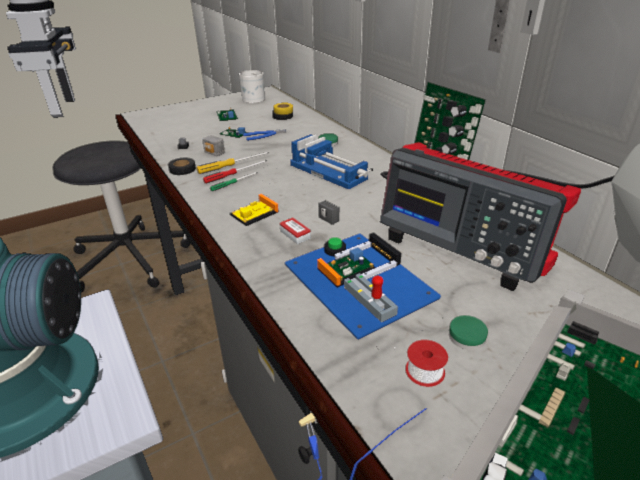

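View pics/top0.png

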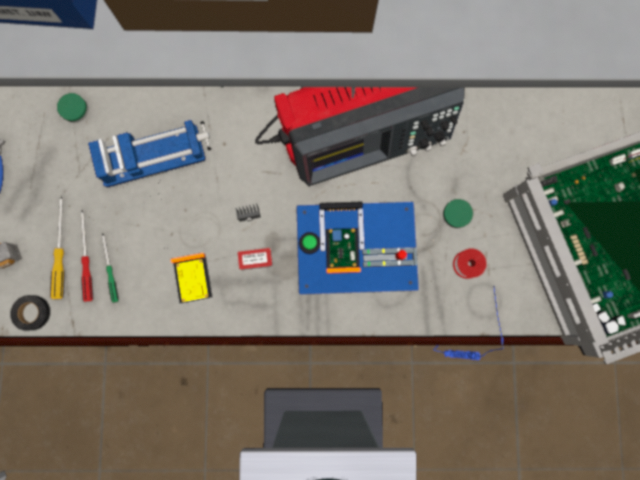

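The top view shows the fixture at about (297–417, 204–292), with the orange lip at (344,270), the red knob at (402,255) and the green button at (310,242). The yellow look-alike is at (192,279) and stands well apart on the bench. The black carrier with the green board sits between the fixture's guides, so that is the one to push. Next I'll measure.

```bash
cat > m.py <<'E'
from h import *
import sys
def meas(tag):
    out={}
    for n in('top','scene'):
        d=np.load(f'pics/{n}{tag}.npz');p=d['pixels'];h=cv2.cvtColor(p,cv2.COLOR_RGB2HSV)
        roi=np.zeros((480,640),np.uint8)
        if n=='top': roi[195:300,290:425]=1
        else: roi[225:340,275:445]=1
        def cc(lo,hi,z,name):
            m=cv2.inRange(h,lo,hi)*roi
            k,l,st,c=cv2.connectedComponentsWithStats(m)
            i=1+np.argmax(st[1:,4]);w=ray(d,*c[i],z);print(n,name,st[i],np.round(c[i],1),np.round(w[:2],1));return (l==i).astype(np.uint8)
        m=cc((100,120,60),(125,255,255),12,'blue')
        cs,_=cv2.findContours(m,cv2.RETR_EXTERNAL,cv2.CHAIN_APPROX_NONE);c=max(cs,key=cv2.contourArea)
        w=np.array([ray(d,*q[0],12)[:2] for q in c],np.float32);print(' rect',cv2.minAreaRect(w),np.round(cv2.boxPoints(cv2.minAreaRect(w)),1).tolist())
        m=cc((8,170,120),(22,255,255),34,'orange')
        ys,xs=np.nonzero(m);w=np.array([ray(d,x,y,34)[:2] for x,y in zip(xs,ys)]);print(' lip',w.min(0),w.max(0))
        cc((0,170,80),(5,255,255),70 if n=='top' else 52,'red')
        cc((60,150,100),(80,255,255),24,'green')
        if n=='top':
            print('depth button',1)
if __name__=='__main__': meas(sys.argv[1])
E
python3 m.py 0
python3 - <<'E'
from h import *
d=np.load('pics/top0.npz');p=d['pixels'][190:305,285:430];cv2.imwrite('pics/c0.png',cv2.cvtColor(cv2.resize(p,None,fx=5,fy=5,interpolation=2),cv2.COLOR_RGB2BGR))
d2=np.load('pics/scene0.npz');p=d2['pixels'][225:345,275:445];cv2.imwrite('pics/c1.png',cv2.cvtColor(cv2.resize(p,None,fx=4.5,fy=4.5,interpolation=2),cv2.COLOR_RGB2BGR))
T=d['cam_to_world']
for u,v in [(310,242),(305,280),(402,255),(344,270),(345,250)]:
    z=d['range_z'][v,u];print(u,v,(T@[(u-d['cx'])*z/d['fx'],(v-d['cy'])*z/d['fy'],z,1])[:3])
E
```

```text
top blue [ 298  245  120   49 3244] [351.3 276.2] [467.5 -44.8]
 rect ((481.106201171875, -56.37664794921875), (223.18728637695312, 90.17507934570312), 89.95718383789062) [[435.8999938964844, -167.89999389648438], [526.0999755859375, -168.0], [526.2999877929688, 55.20000076293945], [436.1000061035156, 55.29999923706055]]
top orange [327 266  33   7 165] [343.1 269.1] [478.8 -28.4]
 lip [473.54413921 -57.63560944] [484.56320873   1.11588021]
top red [396 251  10   8  60] [400.8 254.6] [ 501.7 -129.2]
top green [302 235  15  14 163] [309.2 241.7] [531.   33.9]
depth button 1
scene blue [ 285  248  155   91 4606] [361.9 293.1] [502.4 -94.5]
 rect ((519.7660522460938, -59.8489990234375), (169.7545623779297, 226.2176513671875), 1.7481663227081299) [[431.5, 50.599998474121094], [438.3999938964844, -175.5], [608.0999755859375, -170.3000030517578], [601.2000122070312, 55.79999923706055]]
scene orange [318 259  24  27 271] [329.2 271.7] [472.1 -41.4]
 lip [462.82731505 -78.49251711] [481.54900266  -1.49483463]
scene red [372 277  10  22 177] [376.6 287.5] [ 501.2 -133.5]
scene green [328 238  14  11 115] [334.7 243. ] [532.7  37.8]
310 242 [528.52466718  32.31023304  37.62778152]
305 280 [460.21065619  41.78318878  13.51347192]
402 255 [ 501.12485934 -131.62361578   67.93311107]
344 270 [477.05372376 -29.96670659  35.90554882]
345 250 [515.61792728 -32.85762315  21.7154128 ]
```

View pics/c0.png

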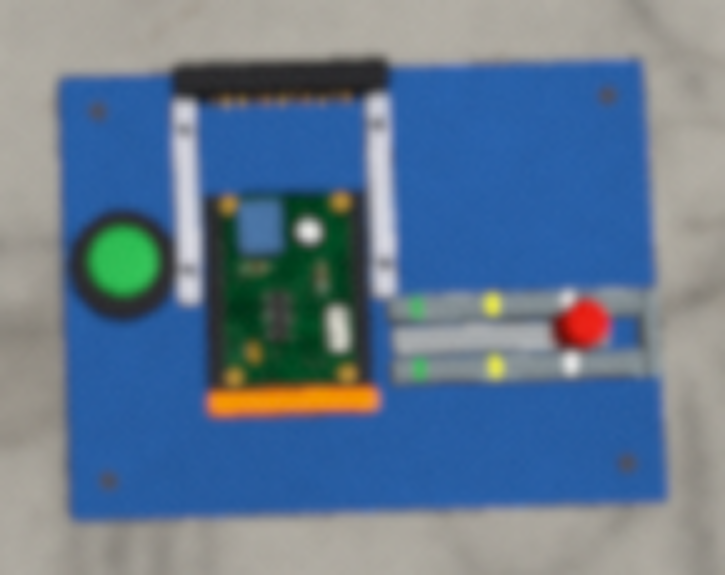

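View pics/c1.png

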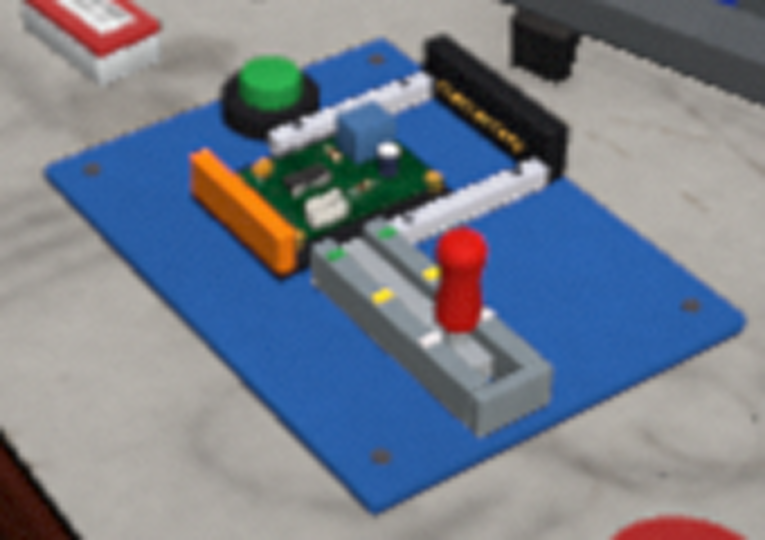

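```bash
cat > fx.py <<'E'
from h import *
d=np.load('pics/top0.npz')
px=[(60,77),(640,62),(665,498),(72,518)];loc=np.array([(80,110),(80,-115),(-90,-115),(-90,110)],float)
w=np.array([ray(d,285+a/5-.4,190+b/5-.4,12)[:2] for a,b in px])
def fit(l,w):
    a=l-l.mean(0);b=w-w.mean(0);th=np.arctan2((a[:,0]*b[:,1]-a[:,1]*b[:,0]).sum(),(a*b).sum())
    R=np.array([[np.cos(th),-np.sin(th)],[np.sin(th),np.cos(th)]]);t=w.mean(0)-R@l.mean(0);return th,t,w-(l@R.T+t)
if __name__=='__main__':
    print(fit(loc,w))
    s=np.load('pics/scene0.npz')
    px=[(385,40),(745,322),(377,512),(45,172)]
    print(fit(loc,np.array([ray(s,275+a/4.5-.4,225+b/4.5-.4,12)[:2] for a,b in px])))
    # features: knob top, button top
    print('knob top',ray(d,285+582/5-.4,190+322/5-.4,65),'btn',ray(d,285+124/5-.4,190+260/5-.4,36),'lip',ray(d,285+294/5-.4,190+401/5-.4,34))
    print('btn scene',ray(s,275+270/4.5-.4,225+78/4.5-.4,36))
    from scipy.spatial.transform import Rotation as Ro
    q=robot.sense();print(Ro.from_rotvec(q['orientation']).as_matrix().round(3))
E
python3 fx.py
```

```text
(np.float64(0.030702496530029967), array([527.64796432, -52.52478595]), array([[-1.15462329, -1.6931664 ],
       [-2.05075369,  1.8004849 ],
       [ 1.78991487,  1.63052911],
       [ 1.4154621 , -1.73784762]]))
(np.float64(0.032010714817272266), array([524.73912599, -57.94589344]), array([[-0.05657369, -0.66498529],
       [-2.64916509,  2.2212446 ],
       [ 1.32964338,  0.22142501],
       [ 1.37609539, -1.77768432]]))
knob top [ 503.24333627 -130.35479694   65.        ] btn [529.48782052  33.43282171  36.        ] lip [477.57782938 -28.97100432  34.        ]
btn scene [524.93481535  25.97528211  36.        ]
[[-0.001  0.331  0.943]
 [-0.002  0.943 -0.331]
 [-1.    -0.002 -0.   ]]
```

```bash
python3 -m pendant '[[[0,-42,43],[0,0,0],0.3],[[0,-42,43],[0,0,0],0.3],[[0,-42,43],[0,0,0],0.3],[[0,-42,43],[0,0,0],0.3],[[0,-42,43],[0,0,0],0.3],[[0,-42,43],[0,0,0],0.3],[[0,-42,43],[0,0,0],0.3],[[0,-42,43],[0,0,0],0.3],[[0,0,0],[-0.18,0,0],0.3],[[0,0,0],[-0.18,0,0],0.3]]'
cat > rel.py <<'E'
# usage: rel.py lx ly z : TCP target in fixture frame -> tool deltas
from h import *
import sys
from scipy.spatial.transform import Rotation as Ro
O=np.array([526.,-55.2]);th=0.031
c,s=np.cos(th),np.sin(th);R=np.array([[c,-s],[s,c]])
q=robot.sense();M=Ro.from_rotvec(q['orientation']).as_matrix();p=np.array(q['eef_pos'])
print('t',q['t'],'tcp',p.round(1),'local',(R.T@(p[:2]-O)).round(1),'F',q['ft_force'].round(2),'gap',round(q['finger_gap'],3))
yw=np.array([-s,c,0]);t=np.stack([[0,0,-1],yw,np.cross([0,0,-1],yw)],1)
print('turn needed',Ro.from_matrix(M.T@t).as_rotvec().round(3))
if len(sys.argv)>3:
    a=np.array(sys.argv[1:4],float);W=np.append(O+R@a[:2],a[2]);print('shift',(M.T@(W-p)).round(1),'world',W.round(1))
E
python3 rel.py -85 25 120
```

```text
t: 1.35
eef_pos: [400.1, 72.5, 213.6]
orientation: [-0.031, 1.576, 0.02]
ft_force: [-0.2, -0.6, -0.3]
finger_gap: 0.296
t 1.35 tcp [400.1  72.5 213.6] local [-121.9  131.5] F [-0.19 -0.6  -0.26] gap 0.296
turn needed [ 0.001 -0.006  0.007]
shift [  94.2 -105.9   37.3] world [440.3 -32.8 120. ]
```

```bash
python3 -m pendant '[[[0,-52,18],[0,0,0],0.3],[[0,-52,18],[0,0,0],0.3],[[45,0,0],[0,0,0],0.3],[[45,0,0],[0,0,0],0.3],[[0,0,0],[0,-0.006,0.007],0.3]]'
python3 rel.py -72 25 35
python3 - <<'E'
from h import *
for n in('scene','top'):
    d=grab(n,n+'1.png')
    r=d['pixels'][160:340,230:470] if n=='scene' else d['pixels'][190:320,260:430]
    cv2.imwrite('pics/'+n+'1c.png',cv2.cvtColor(cv2.resize(r,None,fx=3.2,fy=3.2,interpolation=2),cv2.COLOR_RGB2BGR))
E
```

```text
t: 1.98
eef_pos: [439.7, -34.5, 120.7]
orientation: [-0.025, 1.571, 0.027]
ft_force: [-0.5, 0.4, 0.3]
finger_gap: 0.299
t 1.975 tcp [439.7 -34.5 120.7] local [-85.6  23.3] F [-0.52  0.39  0.28] gap 0.299
turn needed [ 0.002 -0.001 -0.001]
shift [85.7  1.5 13.7] world [453.3 -32.4  35. ]
```

View pics/scene1c.png

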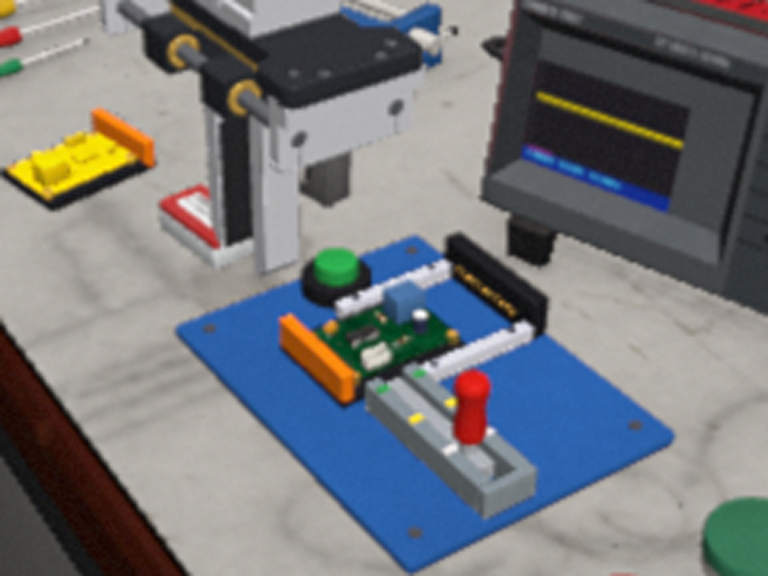

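View pics/top1c.png

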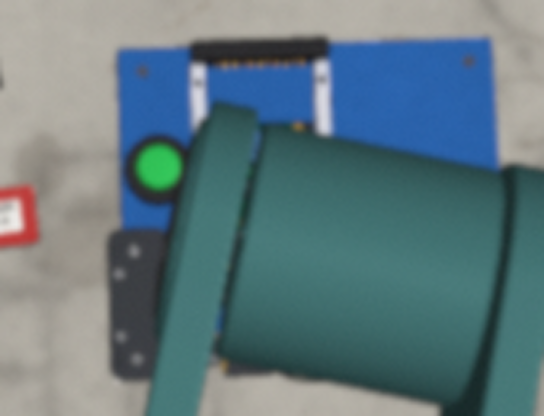

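The scene view shows the fingers hanging clear in front of the lip, which is at crop (318,358). I'll lower them and advance.

```bash
python3 -m pendant '[[[44,1,0],[0,0,0],0.3],[[43,1,4],[0,0,0],0.3]]'
python3 -m pendant '[[[0,0,4],[0,0,0],0.3],[[0,0,4],[0,0,0],0.3],[[0,0,4],[0,0,0],0.3],[[0,0,4],[0,0,0],0.3]]';python3 rel.py -26 25 33
python3 -c "
from h import *
d=grab('scene','scene2.png');cv2.imwrite('pics/scene2c.png',cv2.cvtColor(cv2.resize(d['pixels'][180:340,250:450],None,fx=3.8,fy=3.6,interpolation=2),cv2.COLOR_RGB2BGR))"
```

```text
t: 2.33
eef_pos: [455.2, -34.2, 46.2]
orientation: [-0.031, 1.543, 0.022]
ft_force: [-0.2, -0.1, -0.2]
finger_gap: 0.302
t: 2.82
eef_pos: [476.4, -33.8, 54.0]
orientation: [-0.033, 1.533, 0.022]
ft_force: [-0.1, 0.2, 0.3]
finger_gap: 0.302
t 2.825 tcp [476.4 -33.8  54. ] local [-48.9  23. ] F [-0.08  0.19  0.28] gap 0.302
turn needed [0.004 0.037 0.008]
shift [21.8  2.1 22.1] world [499.2 -31.   33. ]
```

View pics/scene2c.png

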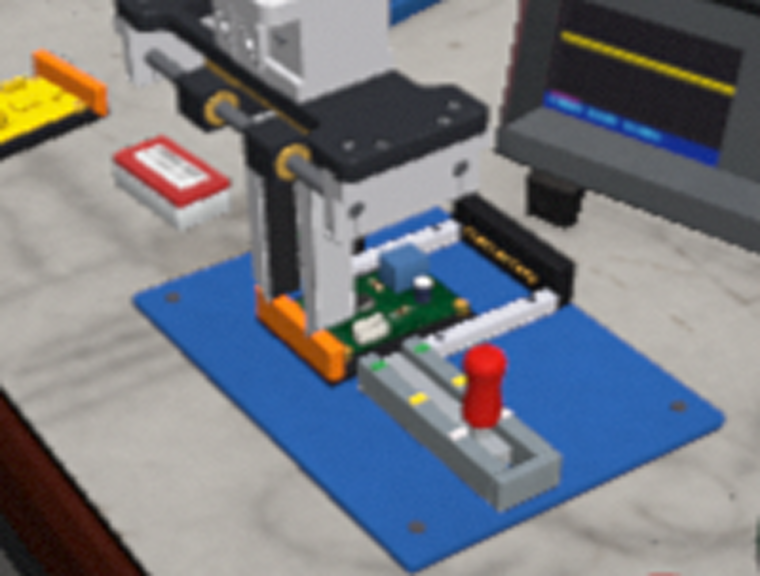

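The measured pose lagged and rose, so the fingertips are above the lip rather than in front of it. The force is about 0. I'll back off, square the tool and lower more slowly.

```bash
python3 -m pendant '[[[-2,0,-15],[0,0.02,0.005],0.3],[[0,0,-15],[0,0.01,0],0.3],[[0,0,-6],[0,0,0],0.3],[[0,0,0],[0,0,0],0.3],[[0,0,0],[0,0,0],0.3]]';python3 rel.py -74 25 33; python3 -m pendant '[[[0,0,0],[0,0,0],0.3]]'
```

```text
t: 3.5
eef_pos: [437.6, -35.2, 55.6]
orientation: [-0.029, 1.565, 0.025]
ft_force: [0.6, -0.3, -1.2]
finger_gap: 0.298
t 3.5 tcp [437.6 -35.2  55.6] local [-87.7  22.7] F [ 0.6  -0.31 -1.21] gap 0.298
turn needed [0.004 0.006 0.003]
shift [22.7  2.3 13.6] world [451.3 -32.5  33. ]
t: 3.62
eef_pos: [437.7, -35.2, 55.6]
orientation: [-0.029, 1.564, 0.025]
ft_force: [-0.4, -0.3, 0.6]
finger_gap: 0.3
```

```bash
python3 -m pendant '[[[10,2,5],[0,0.005,0],0.3],[[10,1,5],[0,0,0],0.3],[[3,0,3],[0,0,0],0.3],[[0,0,0],[0,0,0],0.3],[[0,0,0],[0,0,0],0.3]]';python3 rel.py -74 25 33
```

```text
t: 4.25
eef_pos: [451.7, -31.4, 30.0]
orientation: [-0.03, 1.572, 0.026]
ft_force: [-0.0, 0.7, 0.3]
finger_gap: 0.304
t 4.25 tcp [451.7 -31.4  30. ] local [-73.5  26.1] F [-0.03  0.74  0.3 ] gap 0.304
turn needed [ 0.004 -0.001  0.002]
shift [-3.  -1.1 -0.5] world [451.3 -32.5  33. ]
```

```bash
python3 -m pendant '[[[-3,-1,3],[0,0,0],0.3],[[0,0,6],[0,0,0],0.3],[[0,0,6],[0,0,0],0.3],[[0,0,6],[0,0,0],0.3],[[0,0,6],[0,0,0],0.3],[[0,0,0],[0,0,0],0.3]]';python3 rel.py -26 25 33
```

```text
t: 5.0
eef_pos: [480.3, -31.6, 33.9]
orientation: [-0.03, 1.572, 0.026]
ft_force: [0.5, 1.1, -0.7]
finger_gap: 0.301
t 5.0 tcp [480.3 -31.6  33.9] local [-44.9  25. ] F [ 0.54  1.06 -0.7 ] gap 0.301
turn needed [ 0.004 -0.002  0.003]
shift [ 0.9 -0.1 18.9] world [499.2 -31.   33. ]
```

```bash
python3 -m pendant '[[[0,0,5],[0,0,0],0.3],[[0,0,5],[0,0,0],0.3],[[0,0,4],[0,0,0],0.3],[[0,0,0],[0,0,0],0.3]]';python3 rel.py -26 25 33
python3 -m pendant '[[[0,0,3],[0,0,0],0.3],[[0,0,0],[0,0,0],0.3]]'
python3 -c "
from h import *
d=grab('scene','scene3.png');cv2.imwrite('pics/scene3c.png',cv2.cvtColor(cv2.resize(d['pixels'][180:340,250:450],None,fx=3.8,fy=3.6,interpolation=2),cv2.COLOR_RGB2BGR))"
```

```text
t: 5.5
eef_pos: [494.8, -31.0, 33.8]
orientation: [-0.03, 1.573, 0.026]
ft_force: [-0.1, 0.1, -0.6]
finger_gap: 0.3
t 5.5 tcp [494.8 -31.   33.8] local [-30.4  25.1] F [-0.07  0.06 -0.6 ] gap 0.3
turn needed [ 0.004 -0.003  0.002]
shift [ 0.8 -0.1  4.4] world [499.2 -31.   33. ]
t: 5.75
eef_pos: [498.2, -30.9, 33.8]
orientation: [-0.03, 1.573, 0.026]
ft_force: [-0.2, -0.2, 0.1]
finger_gap: 0.299
```

View pics/scene3c.png

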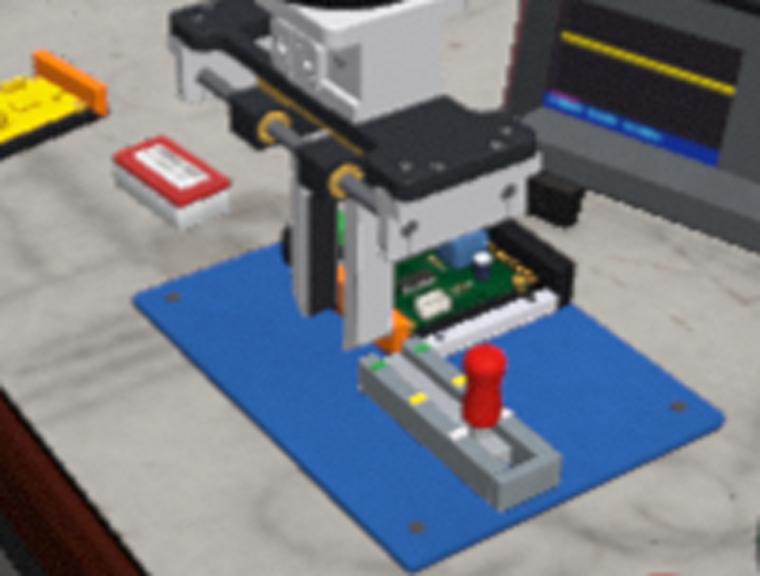

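The scene view shows the lip at crop (390,325). The carrier has slid back nearly to the black block at (535,265). I'll keep going until the contact force rises.

```bash
python3 -m pendant '[[[0,0,2],[0,0,0],0.3],[[0,0,0],[0,0,0],0.3]]';python3 -m pendant '[[[0,0,2],[0,0,0],0.3],[[0,0,0],[0,0,0],0.3]]';python3 -m pendant '[[[0,0,2],[0,0,0],0.3]]';python3 -m pendant '[[[0,0,2],[0,0,0],0.3]]'
```

```text
t: 6.05
eef_pos: [498.6, -30.9, 33.8]
orientation: [-0.03, 1.577, 0.026]
ft_force: [-0.4, -0.0, 0.0]
finger_gap: 0.299
t: 6.3
eef_pos: [498.6, -30.9, 33.8]
orientation: [-0.03, 1.582, 0.026]
ft_force: [-0.9, -0.4, 1.3]
finger_gap: 0.302
t: 6.42
eef_pos: [498.8, -30.8, 33.8]
orientation: [-0.03, 1.586, 0.026]
ft_force: [-9.9, -0.7, 7.9]
finger_gap: 0.3
t: 6.55
eef_pos: [498.8, -30.8, 33.8]
orientation: [-0.03, 1.592, 0.026]
ft_force: [-8.8, -0.0, 7.2]
finger_gap: 0.3
```

```bash
python3 -m pendant '[[[0,0,-15],[0,-0.01,0],0.3],[[0,0,-15],[0,-0.01,0],0.1],[[-20,0,-15],[0,0,0],0],[[-35,0,0],[0,0,0],0],[[-30,0,0],[0,0,0],0],[[0,-45,0],[0,0,0],0],[[0,-45,0],[0,0,0],0],[[0,-30,0],[0,0,0],0],[[0,0,0],[0,0,0],0]]';python3 rel.py -27 -112 60
python3 -c "
from h import *
d=grab('scene','scene4.png');cv2.imwrite('pics/scene4c.png',cv2.cvtColor(cv2.resize(d['pixels'][180:340,250:450],None,fx=3.8,fy=3.6,interpolation=2),cv2.COLOR_RGB2BGR))"
```

```text
t: 7.68
eef_pos: [466.4, -155.8, 124.1]
orientation: [-0.034, 1.546, 0.025]
ft_force: [0.9, 0.7, -0.7]
finger_gap: 0.003
t 7.675 tcp [ 466.4 -155.8  124.1] local [-62.7 -98.7] F [ 0.93  0.75 -0.71] gap 0.003
turn needed [0.007 0.025 0.006]
shift [ 65.  -13.2  34. ] world [ 502.5 -168.    60. ]
```

View pics/scene4c.png

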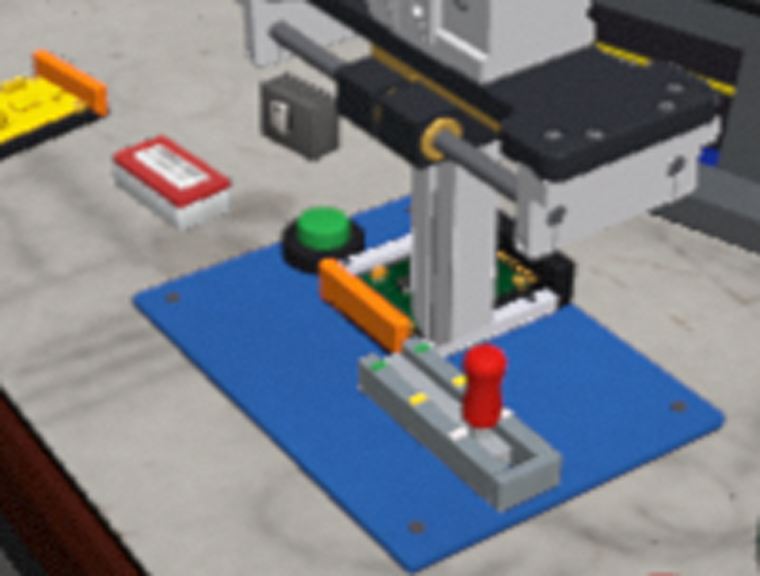

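```bash
python3 - <<'E'
from h import *
d=np.load('pics/scene4.npz');T=d['cam_to_world']
def proj(l,z):
    c,s=np.cos(.0315),np.sin(.0315);w=np.array([524.7+c*l[0]-s*l[1],-57.9+s*l[0]+c*l[1],z,1]);p=np.linalg.inv(T)@w
    return int(round(((p[0]/p[2]*d['fx']+d['cx'])-250)*5)),int(round(((p[1]/p[2]*d['fy']+d['cy'])-200)*5))
im=cv2.cvtColor(cv2.resize(d['pixels'][200:320,250:400],None,fx=5,fy=5,interpolation=2),cv2.COLOR_RGB2BGR)
for x,col in((-18,(255,0,255)),(-22,(255,255,0))):
    q=[proj((x,-6),12),proj((x,-6),34),proj((x,56),34),proj((x,56),12)]
    cv2.polylines(im,[np.array(q)],True,col,1)
q=[proj((68,-10),12),proj((66,-7.5),22),proj((66,57.5),22)];cv2.polylines(im,[np.array(q)],False,(255,255,255),1)
cv2.imwrite('pics/s4p.png',im)
E
```

```text
(no output)
```

View pics/s4p.png

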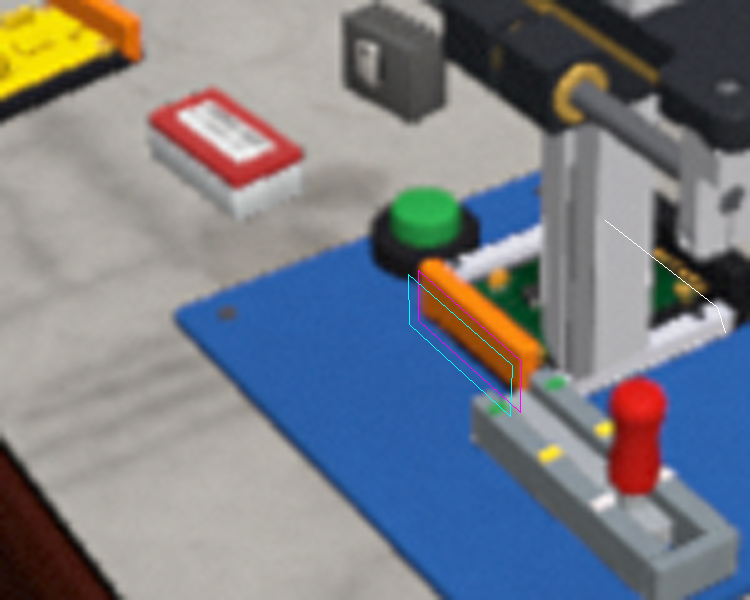

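The lip front matches the predicted home line, within the calibration error. Now the lever: I'll lower the closed fingers on the −y side of the knob.

```bash
python3 -m pendant '[[[0,-13,17],[0,0.025,0],0],[[0,0,17],[0,0,0],0],[[0,0,0],[0,0,0],0],[[20,0,0],[0,0,0],0],[[15,0,0],[0,0,0],0],[[0,0,0],[0,0,0],0]]';python3 rel.py -27 -112 60
```

```text
t: 8.48
eef_pos: [502.3, -160.4, 88.3]
orientation: [-0.038, 1.57, 0.034]
ft_force: [-0.5, 0.1, 0.5]
finger_gap: 0.008
t 8.475 tcp [ 502.3 -160.4   88.3] local [ -27.  -104.4] F [-0.53  0.09  0.47] gap 0.008
turn needed [0.014 0.001 0.003]
shift [28.3 -7.5 -0.2] world [ 502.5 -168.    60. ]
```

```bash
python3 -m pendant '[[[0,-8,0],[0.014,0,0],0],[[0,0,0],[0,0,0],0],[[14,-1,0],[0,0,0],0],[[13,0,0],[0,0,0],0],[[0,0,0],[0,0,0],0]]';python3 rel.py -27 -112 60
python3 -c "
from h import *
d=grab('scene','scene5.png');cv2.imwrite('pics/scene5c.png',cv2.cvtColor(cv2.resize(d['pixels'][180:340,250:450],None,fx=3.8,fy=3.6,interpolation=2),cv2.COLOR_RGB2BGR))"
```

```text
t: 9.1
eef_pos: [503.2, -170.5, 61.0]
orientation: [-0.027, 1.567, 0.021]
ft_force: [-0.6, 0.7, -0.6]
finger_gap: 0.002
t 9.1 tcp [ 503.2 -170.5   61. ] local [ -26.4 -114.6] F [-0.62  0.68 -0.59] gap 0.002
turn needed [-0.001  0.003  0.004]
shift [ 1.   2.6 -0.6] world [ 502.5 -168.    60. ]
```

View pics/scene5c.png

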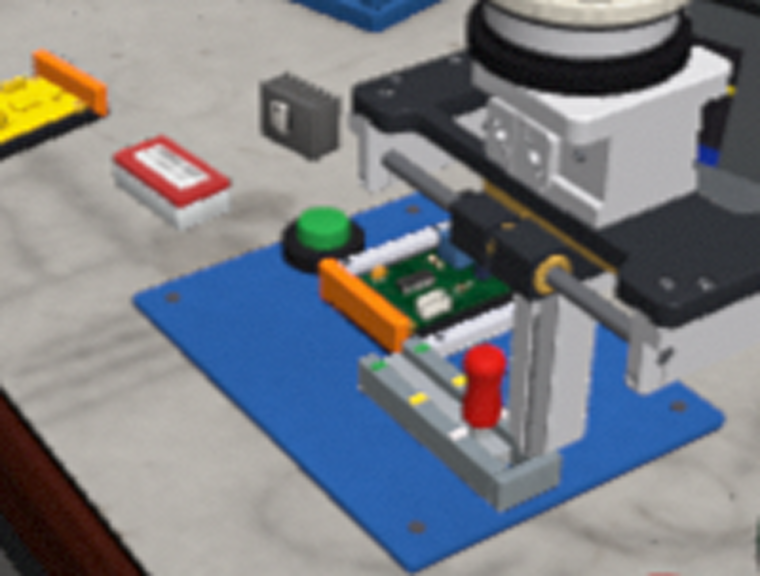

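The fingers stand at crop (530,450) to the right of the knob at (484,385), in line with the slot. Now I push along +y.

```bash
python3 -m pendant '[[[0,7,0],[0,0,0],0],[[0,7,0],[0,0,0],0],[[0,7,0],[0,0,0],0],[[0,7,0],[0,0,0],0],[[0,7,0],[0,0,0],0],[[0,7,0],[0,0,0],0]]';python3 rel.py -27 -43.5 60
python3 -m pendant '[[[0,7,0],[0,0,0],0],[[0,7,0],[0,0,0],0]]';python3 rel.py -27 -43.5 60
```

```text
t: 9.9
eef_pos: [502.8, -129.5, 62.4]
orientation: [-0.034, 1.565, 0.013]
ft_force: [-0.6, -0.4, -1.4]
finger_gap: 0.004
t 9.9 tcp [ 502.8 -129.5   62.4] local [-25.5 -73.6] F [-0.64 -0.4  -1.44] gap 0.004
turn needed [-0.001  0.006  0.013]
shift [ 2.  30.1 -1.6] world [500.4 -99.5  60. ]
t: 10.15
eef_pos: [502.6, -118.4, 62.7]
orientation: [-0.042, 1.564, 0.006]
ft_force: [-0.0, -7.0, -2.7]
finger_gap: 0.005
t 10.15 tcp [ 502.6 -118.4   62.7] local [-25.4 -62.4] F [-0.05 -7.02 -2.74] gap 0.005
turn needed [-0.     0.006  0.022]
shift [ 2.2 19.  -1.6] world [500.4 -99.5  60. ]
```

```bash
python3 -m pendant '[[[1,7,-1],[0,0.005,0.01],0],[[1,7,0],[0,0,0.01],0],[[0,7,0],[0,0,0.005],0]]';python3 rel.py -27 -43.5 60
python3 -m pendant '[[[0,5,0],[0,0,0.005],0]]';python3 -m pendant '[[[0,4,0],[0,0,0.005],0]]';python3 rel.py -27 -43.5 60
python3 -c "
from h import *
d=grab('scene','scene6.png');cv2.imwrite('pics/scene6c.png',cv2.cvtColor(cv2.resize(d['pixels'][180:340,250:450],None,fx=3.8,fy=3.6,interpolation=2),cv2.COLOR_RGB2BGR))"
```

```text
t: 10.52
eef_pos: [501.8, -96.5, 61.6]
orientation: [-0.022, 1.567, 0.026]
ft_force: [0.1, -1.0, 0.5]
finger_gap: 0.006
t 10.525 tcp [501.8 -96.5  61.6] local [-25.4 -40.6] F [ 0.11 -1.02  0.5 ] gap 0.006
turn needed [-0.     0.004 -0.002]
shift [ 1.6 -2.9 -1.6] world [500.4 -99.5  60. ]
t: 10.65
eef_pos: [501.9, -95.4, 61.8]
orientation: [-0.027, 1.566, 0.023]
ft_force: [-0.2, -19.0, -2.0]
finger_gap: 0.006
t: 10.78
eef_pos: [501.9, -95.6, 61.8]
orientation: [-0.03, 1.566, 0.019]
ft_force: [1.0, -12.9, -1.8]
finger_gap: 0.003
t 10.775 tcp [501.9 -95.6  61.8] local [-25.4 -39.6] F [  1.04 -12.93  -1.76] gap 0.003
turn needed [0.    0.004 0.008]
shift [ 1.9 -3.8 -1.6] world [500.4 -99.5  60. ]
```

View pics/scene6c.png

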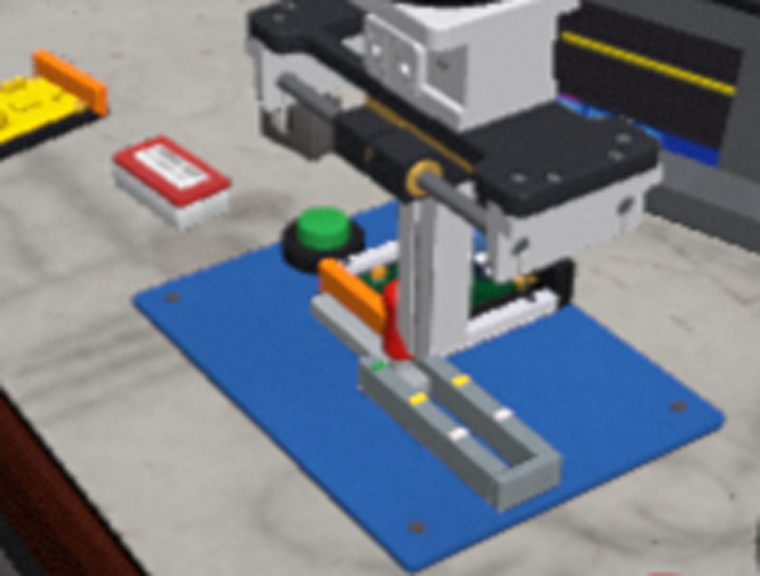

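The scene view shows the knob at crop (400,320), next to the green mark, and the steel tongue at (345,315) in front of the lip. The force rose to 19 N at the end stop. Now I back off and go over to the button.

```bash
python3 -m pendant '[[[0,-8,0],[0,0,0.005],0],[[0,-6,0],[0,0,0],0],[[-30,0,0],[0,0,0],0],[[-25,0,0],[0,0,0],0],[[0,0,0],[0,0,0],0],[[0,40,10],[0,0,0],0],[[0,40,10],[0,0,0],0],[[0,40,5],[0,0,0],0],[[0,0,0],[0,0,0],0]]';python3 rel.py 5 86 70
python3 -c "
from h import *
d=grab('scene','scene7.png');cv2.imwrite('pics/scene7c.png',cv2.cvtColor(cv2.resize(d['pixels'][180:340,250:450],None,fx=3.8,fy=3.6,interpolation=2),cv2.COLOR_RGB2BGR))"
```

```text
t: 11.95
eef_pos: [519.9, 18.2, 111.1]
orientation: [-0.016, 1.578, 0.031]
ft_force: [0.5, -0.1, -0.9]
finger_gap: 0.008
t 11.95 tcp [519.9  18.2 111.1] local [-3.8 73.6] F [ 0.5  -0.14 -0.95] gap 0.008
turn needed [-0.001 -0.007 -0.01 ]
shift [41.2 12.   9.1] world [528.3  30.9  70. ]
```

View pics/scene7c.png

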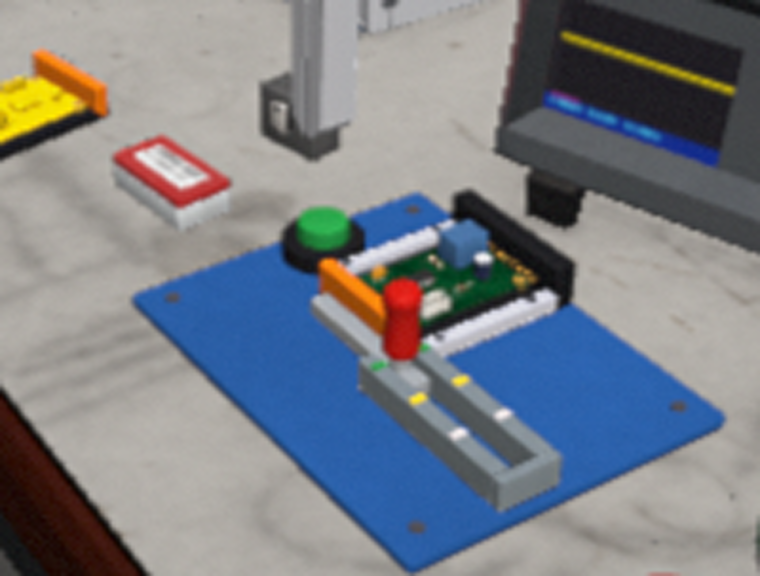

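The view is clear. The carrier is up against the rear block, the lever is at its green mark, and the tongue is in front of the lip. Next I lower over the button.

```bash
python3 -m pendant '[[[0,12,9],[0,-0.007,-0.01],0],[[0,0,0],[0,0,0],0],[[20,0,0],[0,0,0],0],[[20,0,0],[0,0,0],0],[[7,0,0],[0,0,0],0],[[0,0,0],[0,0,0],0]]';python3 rel.py 5 86 50
python3 -c "
from h import *
d=grab('scene','scene8.png');cv2.imwrite('pics/scene8c.png',cv2.cvtColor(cv2.resize(d['pixels'][190:290,270:395],None,fx=6,fy=6,interpolation=2),cv2.COLOR_RGB2BGR))"
```

```text
t: 12.75
eef_pos: [529.2, 25.7, 62.2]
orientation: [-0.021, 1.572, 0.016]
ft_force: [-0.4, 0.0, 0.7]
finger_gap: 0.003
t 12.75 tcp [529.2  25.7  62.2] local [ 5.8 80.8] F [-0.39  0.03  0.67] gap 0.003
turn needed [-0.008 -0.001  0.003]
shift [12.2  5.3 -0.8] world [528.3  30.9  50. ]
```

View pics/scene8c.png

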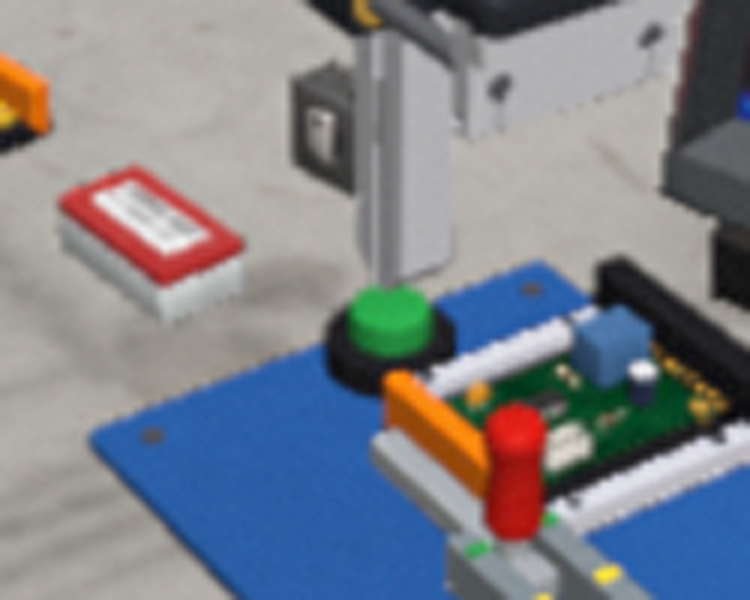

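```bash
python3 -m pendant '[[[0,5,-1],[-0.008,0,0],0],[[0,0,0],[0,0,0],0],[[6,0,0],[0,0,0],0],[[0,0,0],[0,0,0],0]]';python3 rel.py 5 86 50;python3 -m pendant '[[[3,0,0],[0,0,0],0]]';python3 -m pendant '[[[3,0,0],[0,0,0],0]]'
python3 -m pendant '[[[3,0,0],[0,0,0],0]]'
```

```text
t: 13.3
eef_pos: [529.7, 31.0, 58.5]
orientation: [-0.028, 1.567, 0.022]
ft_force: [-0.4, -0.3, -0.4]
finger_gap: 0.006
t 13.3 tcp [529.7  31.   58.5] local [ 6.4 86. ] F [-0.41 -0.3  -0.4 ] gap 0.006
turn needed [0.001 0.004 0.003]
shift [ 8.5  0.  -1.4] world [528.3  30.9  50. ]
t: 13.42
eef_pos: [530.0, 31.0, 55.7]
orientation: [-0.028, 1.566, 0.022]
ft_force: [0.2, 0.1, -0.1]
finger_gap: 0.002
t: 13.55
eef_pos: [529.9, 31.0, 52.4]
orientation: [-0.028, 1.566, 0.022]
ft_force: [0.3, -0.1, -0.1]
finger_gap: 0.004
t: 13.68
eef_pos: [529.9, 30.9, 49.1]
orientation: [-0.028, 1.566, 0.022]
ft_force: [-0.2, -0.3, 0.3]
finger_gap: 0.009
```

```bash
for i in 1 2 3; do python3 -m pendant '[[[2,0,0],[0,0,0],0]]' | grep -E 'pos|force'; done
python3 -c "
from h import *
d=grab('scene','scene9.png');cv2.imwrite('pics/scene9c.png',cv2.cvtColor(cv2.resize(d['pixels'][190:290,270:395],None,fx=6,fy=6,interpolation=2),cv2.COLOR_RGB2BGR))"
```

```text
eef_pos: [529.9, 30.9, 47.0]
ft_force: [-0.7, 0.2, 2.1]
eef_pos: [529.9, 30.9, 45.2]
ft_force: [-1.6, 0.1, 3.0]
eef_pos: [529.9, 30.9, 43.6]
ft_force: [-1.8, -0.1, 4.8]
```

View pics/scene9c.png

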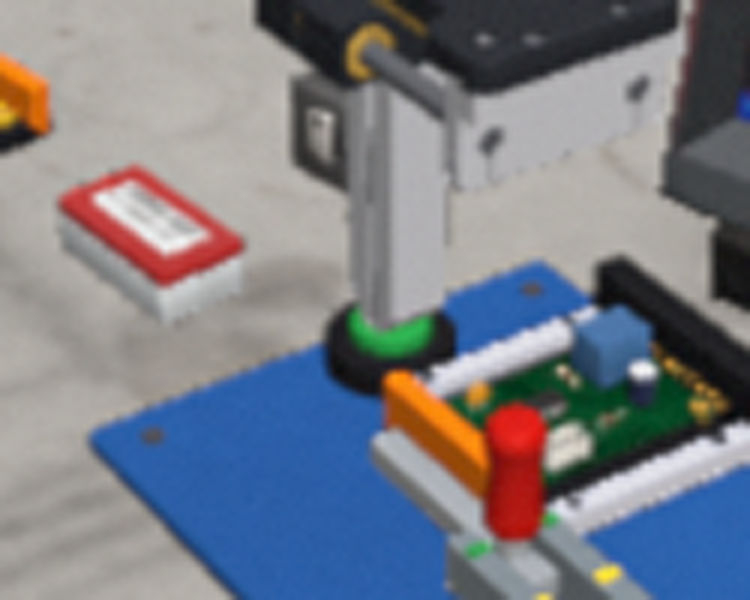

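The tip is on the button at crop (395,320), and the force is rising. I'll press until it bottoms out.

```bash
for i in 1 2 3; do python3 -m pendant '[[[2.5,0,0],[0,0,0],0]]' | grep -E 'pos|force'; done
```

```text
eef_pos: [530.0, 30.9, 42.0]
ft_force: [-6.5, 0.1, 16.3]
eef_pos: [530.0, 30.9, 42.0]
ft_force: [-7.8, -0.4, 17.8]
eef_pos: [530.0, 30.9, 42.1]
ft_force: [-6.1, 0.3, 15.2]
```

The button bottomed out at TCP z 42.0. Contact began at about 48, so the travel was about 6 mm, ending at 16–18 N. Now I release it and clear off.

```bash
python3 -m pendant '[[[-10,0,0],[0,0,0],0],[[-25,0,0],[0,0,0],0],[[-40,0,0],[0,0,0],0],[[-40,0,-20],[0,0,0],0],[[0,40,-40],[0,0,0],0],[[0,40,-40],[0,0,0],0],[[0,50,-20],[0,0,0],0],[[0,40,0],[0,0,0],0],[[0,0,0],[0,0,0],0],[[0,0,0],[0,0,0],0]]'
python3 - <<'E'
from h import *
d=grab('scene','scene10.png');a=cv2.resize(d['pixels'][210:340,270:450],None,fx=4,fy=4,interpolation=2)
cv2.imwrite('pics/s10c.png',cv2.cvtColor(a,cv2.COLOR_RGB2BGR))
d=grab('top','top10.png');cv2.imwrite('pics/t10c.png',cv2.cvtColor(cv2.resize(d['pixels'][190:305,285:430],None,fx=5,fy=5,interpolation=2),cv2.COLOR_RGB2BGR))
E
```

```text
t: 15.72
eef_pos: [402.9, 200.9, 157.7]
orientation: [-0.025, 1.56, 0.021]
ft_force: [0.3, -1.3, 0.1]
finger_gap: 0.004
```

View pics/s10c.png

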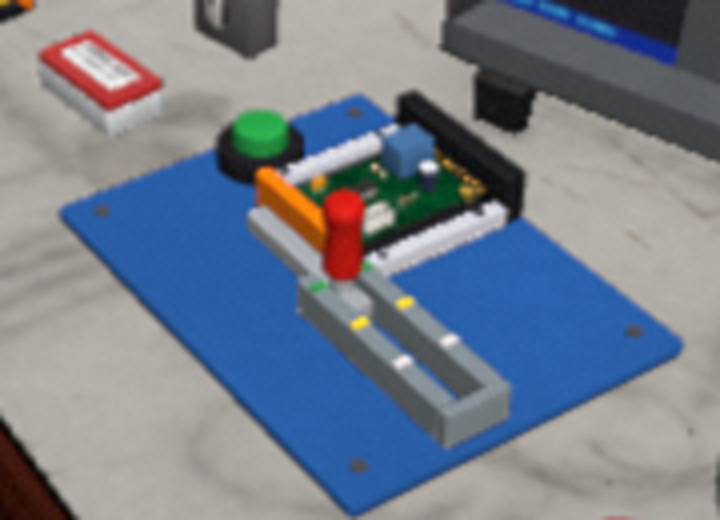

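View pics/t10c.png

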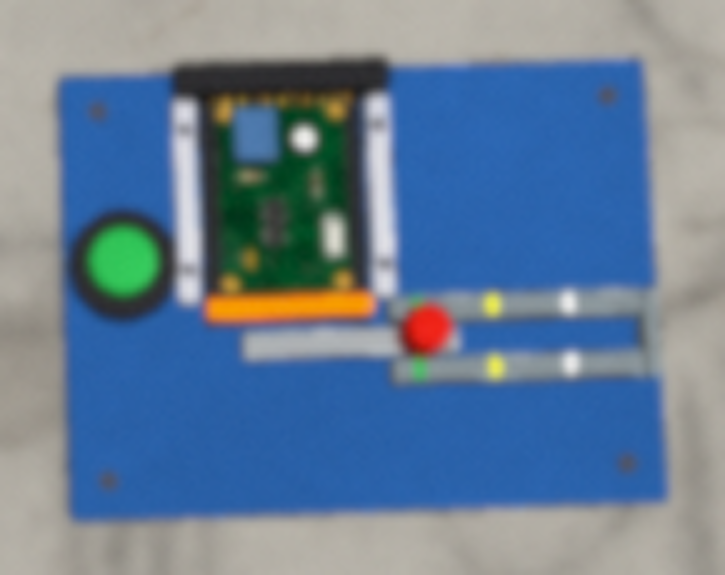

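View pics/top10.png

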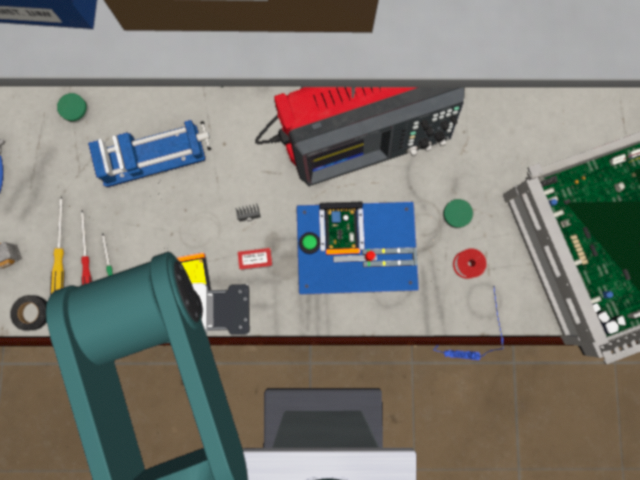

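The last views show the carrier against the rear block, the knob at the green marks at top crop (428,328), and the tongue at (320,343) in front of the lip. The button is up, and the bystanders are where they were.

```bash
python3 -c "
from cell import robot
print(robot.sense()['t']);print(robot.sign_off())"
```

```text
15.825
the job is handed in; nothing more can be done
None
```

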